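# Lock the chair's side tray onto its rail with the cam lever

### The job

The small black perforated side tray stands loose, a finger's breadth off its rail. Swing its orange-handled cam lever a quarter turn clockwise (seen from above), all the way to its stop so that the lever lies along the rail and the tray is pulled up tight, then let go. Leave the identical lever of the padded armrest beside it as it is.

Things in the scene. Friction and masses are not known exactly. Their poses are not given: they have to be found in the camera images.
- tray_cam_pivot (a point): Fixed point on the upright turning axis of the tray's lever, 101 mm above the bench, over the middle of the black square rail (25 x 240 mm, top at 60 mm). z is up, x points from rail to tray, y runs along the rail. The open lever points to -x, away from the tray, or up to 11 degrees on from there towards +y; locked, it points to +y, along the rail, at its stop.
- tray_cam_knob (a point): Middle of the tray lever's upright round orange grip: diameter 20 mm, 50 mm tall (76 to 126 mm above the bench), 80 mm from the turning axis, standing on a flat dark steel arm whose top is 76 mm above the bench. It travels with the lever. Turning takes about 3 to 6 N at the grip, and the lever stays where it is left.
- tray (a joint): How far the black perforated tray (165 x 220 mm, top 62 mm above the bench) has been drawn to its rail, in m: 0 to 0.002 with the lever open (a gap of 13 to 15 mm shows between tray and rail), 0.015 when tight. It follows the lever evenly, about 1 mm for every 6 degrees.
- rest_cam_knob (a point): Middle of the identical upright orange grip of the other lever, which belongs to the padded dark grey armrest (a foam roll 48 mm thick, 230 mm long) on a rail and base of the same kind. That lever is open too and is to be left as it is.

How it is judged:
By the outcome, as a careful person would: the job done as asked, in the order asked, and still so for the second after the job is handed in, with the robot touching nothing.
It also fails if it takes over 32 s, if anything falls off the work surface, if the arm or the gripper's body presses on something with over 40 N, if the wrist force passes 120 N, or if a joint passes its speed limit or range.

### The arm

A 6-joint arm with a two-finger parallel gripper is mounted at the origin on the work surface. World frame = base frame: x ahead of the robot, y to its left, z up, the work surface at z = 0. Lengths are in m, angles in rad, forces in N, time in s.
With the tool pointing down it reaches from about 0.35 to 0.975 m from the base axis. Payload 7.1 kg.
Tool frame: the origin (TCP) lies midway between the tips of the shut fingers; the grasp point (between the pads) lies 19 mm behind it; z points along the fingers, y is the line along which they close (so a half turn about z gives the same grasp; the last joint's range is limited). The gripper opens to 88 mm and grips with 3 to 60 N. Pads are 20 mm wide; open, the fingers measure 115 mm over their backs; the gripper's body (75 mm by 178 mm) begins 61 mm behind the grasp point.
Start: joints at [1.121, 0.423, 1.63, -0, 1.089, -0.019], TCP at [0.261, 0.568, 0.223] pointing down, gripper open.
Joint ranges: [-3, 3], [-0.9, 2.11], [0.09, 2.58], [-1.31, 4.45], [0.11, 2.69], [-2.54, 2.54]. Speed limits (rad/s): [2.39, 2.39, 3.01, 3.14, 3.14, 3.14].

### API

Orientations are given as a unit quaternion [w, x, y, z].
In Python, from station import move_pose, movel, movej, command_gripper, wait, inverse_kinematics, read_camera, camera_info, MotionError, job_done, get_time, get_joint_pos, get_qvel, get_effort, get_tcp_pos, get_ee_rot, get_ft_force, get_ft_torque, get_grip_width, get_finger_force gives the robot as it stands. Calls block until the motion is done:
- move_pose(position, orientation): joint-space move of the TCP to a pose.
- movel(position, frame=None, v=0.15, until_force=None): straight line of the TCP; frame=None keeps the orientation; v is the mean speed in m/s. With until_force (N) it stops when the force on the tool has changed by that much, and returns True; else False.
- movej(angles): joint-space move.
- command_gripper(opening): opening from 0.0 (shut) to 1.0 (fully open); the grip force is fixed at half the most; returns when the fingers have stopped.
- wait(seconds).
- inverse_kinematics(position, orientation): joint angles nearest the present ones, or None.
- read_camera(name): name is "scene" or "top" or "wrist"; returns the picture (384x512x3 uint8, red, green, blue); there is no depth.
- camera_info(name): a dict with "intrinsics" (3x3 intrinsics, pixels), "T" (4x4, takes a point from camera to world coordinates); the wrist camera has in their place "tool_from_camera" (4x4, takes a point from camera to tool coordinates, whose origin is the TCP and whose axes are the flange's). Camera axes: x right, y up, looking along -z (the intrinsics and any distortion apply to the point x, -y, -z); pixel columns grow to the right and rows downward; lengths in m; the calibration is good to about 2 mm. A picture is of the moment at which its call begins: read the wrist's pose just before it. camera_info takes no time and is no camera call.
A pose or a line that the arm cannot do raises MotionError and nothing moves.
- job_done(): hands the job in; it is judged then, once.
Readings, each from a call of its own:
- get_time(): time.
- get_joint_pos(): joint angles.
- get_qvel(): joint speeds.
- get_effort(): joint torques, N m.
- get_tcp_pos(): TCP position.
- get_ee_rot(): TCP orientation.
- get_ft_force(): force on the tool from outside, world axes, zero at the start.
- get_ft_torque(): the same for the moment, N m.
- get_grip_width(): opening from 0.0 (shut) to 1.0 (fully open).
- get_finger_force(): force on a finger pad.
Only numpy, scipy, OpenCV 4.12 (cv2) and the standard library are available. Lean on these libraries where they do the work, as an engineer would, in place of code of your own. Each camera call takes 0.05 s, during which the arm holds its last target. There are 200 camera calls.

## Working session

There is one attempt and no reset: what is moved stays moved. The work goes in short steps, each a Python script; the robot and the scene stay as the last script left them, time stands still between calls to the robot, and variables do not carry over. Pictures are saved under pics/ and viewed, at most 10 in all, crops included, and the job is handed in when it is done.

```bash
mkdir -p pics
python3 - <<'E'
from station import *
import cv2
for n in("scene","top"):
    im=read_camera(n); cv2.imwrite(f"pics/{n}0.png",im[:,:,::-1]); c=camera_info(n); print(n,c)
print(camera_info("wrist"),get_ee_rot(),get_time())
E
```

```text
scene {'intrinsics': array([[494.54648659,   0.        , 257.30253864],
       [  0.        , 494.54648659, 195.72182895],
       [  0.        ,   0.        ,   1.        ]]), 'T': array([[-0.83103785, -0.31871483,  0.45584751,  1.05386978],
       [ 0.55595774, -0.45100289,  0.69821729,  0.81457403],
       [-0.01694366,  0.83367694,  0.55199245,  0.73186018],
       [ 0.        ,  0.        ,  0.        ,  1.        ]])}
top {'intrinsics': array([[400.52574133,   0.        , 260.02588085],
       [  0.        , 400.52574133, 200.4129695 ],
       [  0.        ,   0.        ,   1.        ]]), 'T': array([[ 0.00406166,  0.98615966, -0.16574872,  0.33862504],
       [-0.99972569,  0.00782766,  0.02207424,  0.01401387],
       [ 0.02306615,  0.16561359,  0.98592094,  1.04720472],
       [ 0.        ,  0.        ,  0.        ,  1.        ]])}
{'intrinsics': array([[275.84217512,   0.        , 259.257562  ],
       [  0.        , 275.84217512, 193.7698142 ],
       [  0.        ,   0.        ,   1.        ]]), 'tool_from_camera': array([[ 2.75035010e-04,  9.52355570e-01,  3.04989825e-01,
         8.43645364e-02],
       [ 9.99999962e-01, -2.53573662e-04, -1.09979766e-04,
        -3.98335360e-04],
       [-2.74024560e-05,  3.04989844e-01, -9.52355603e-01,
        -1.62711476e-01],
       [ 0.00000000e+00,  0.00000000e+00,  0.00000000e+00,
         1.00000000e+00]])} [-1.54157541e-04  2.13749587e-01  9.76888252e-01 -6.58197374e-04] 0.1
```

View pics/top0.png

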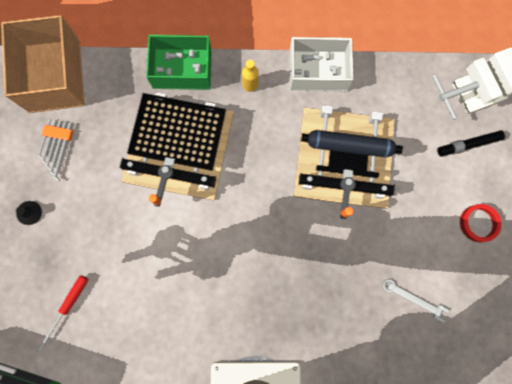

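View pics/scene0.png

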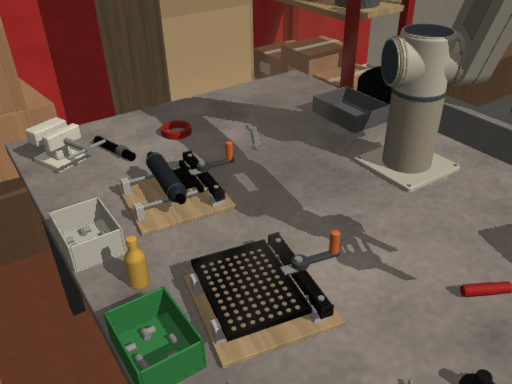

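The tray unit is on the left in the top view, with its pivot at about (166,171) and orange knob at (154,199). In the scene view its pivot is at (299,262) and its knob at (335,242). The armrest is the other unit. Next I triangulate these points.

```bash
cat > h.py <<'E'
import numpy as np, cv2
from station import *
def ray(n,u,v):
    c=camera_info(n);K=c["intrinsics"];T=c["T"]
    d=T[:3,:3]@np.array([(u-K[0,2])/K[0,0],-(v-K[1,2])/K[1,1],-1]);return T[:3,3],d/np.linalg.norm(d)
def onz(n,u,v,z):
    o,d=ray(n,u,v);return o+d*(z-o[2])/d[2]
def tri(a,b):
    (o,d),(p,e)=a,b
    s,t=np.linalg.lstsq(np.c_[d,-e],p-o,rcond=None)[0];A=o+s*d;B=p+t*e
    return (A+B)/2,np.linalg.norm(A-B)
def orange(im,box):
    u0,v0,u1,v1=box;h=cv2.cvtColor(im,cv2.COLOR_RGB2HSV)[v0:v1,u0:u1]
    m=cv2.inRange(h,(3,150,90),(17,255,255))
    n,l,s,c=cv2.connectedComponentsWithStats(m);i=1+np.argmax(s[1:,4])
    return c[i]+[u0,v0],s[i]
E
python3 - <<'E'
from h import *
S=cv2.imread("pics/scene0.png")[:,:,::-1];T=cv2.imread("pics/top0.png")[:,:,::-1]
ct,st=orange(T,(140,185,170,210));cs,ss=orange(S,(320,220,350,265));print(ct,st,cs,ss)
print("knob",tri(ray("top",*ct),ray("scene",*cs)), onz("top",*ct,.112),onz("scene",*cs,.101))
print("pivot",tri(ray("top",166,171),ray("scene",299,262)))
g=cv2.cvtColor(T,cv2.COLOR_RGB2GRAY)
o=np.hstack([cv2.resize(np.ascontiguousarray(T[85:210,105:245,::-1]),None,fx=4,fy=4,interpolation=cv2.INTER_CUBIC)])
cv2.imwrite("pics/c1.png",o)
E
```

```text
[154.51851852 199.25925926] [ 9 10 12 10 81] [334.76020408 241.41326531] [  9  10  11  24 196]
knob (array([0.49807445, 0.24489317, 0.10045158]), np.float64(0.001388482184467219)) [0.49662986 0.2416071  0.112     ] [0.49802199 0.24583147 0.101     ]
pivot (array([0.57447128, 0.22705305, 0.0711438 ]), np.float64(0.0016143907296593534))
```

View pics/c1.png

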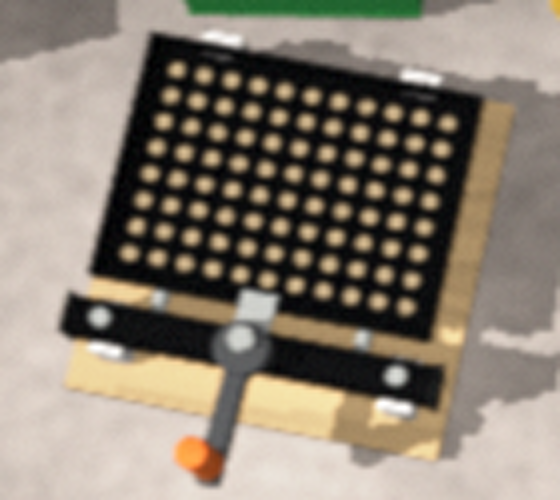

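The crop shows the tray loose with a visible gap. The rail corners are at (68,293), (60,333), (445,368) and (437,407), the hub at (240,343) and the knob at (195,457). Now I compute the rail frame.

Run:
```python
from h import *
f=lambda u,v,z:onz("top",(u+.5)/4-.5+105,(v+.5)/4-.5+85,z)
P=[f(*p,.06)[:2] for p in((68,293),(60,333),(445,368),(437,407))]
m=np.mean(P,0);y=(P[0]+P[1]-P[2]-P[3])/2;L=np.linalg.norm(y);y/=L
x=np.array([y[1],-y[0]]);k=np.array([.4981,.2452]);h=f(240,340,.08)[:2]
print("mid",m,"L",L,"W",np.linalg.norm(P[0]-P[1]),"yaw y",np.degrees(np.arctan2(y[1],y[0])),"x",x,"hub",h)
tr=[f(*p,.062)[:2] for p in((152,33),(480,98),(433,340),(92,272))]
d=tr[0]-tr[1];d2=tr[3]-tr[2];print("tray yaws",[np.degrees(np.arctan2(*q[::-1])) for q in(d,d2)],np.linalg.norm(d))
for c in(m,h):
    r=k-c;print("r",np.linalg.norm(r),"rel",r@x,r@y,"ang from -x",np.degrees(np.arctan2(r@y,-r@x)))
```

```text
mid [0.57481527 0.22457746] L 0.2423108269499607 W 0.026210941131756642 yaw y 79.10429110607987 x [ 0.98197287 -0.1890219 ] hub [0.57638928 0.22812386]
tray yaws [np.float64(78.96656854164993), np.float64(78.98728386173057)] 0.21715133584445798
r 0.07943878749066118 rel -0.07923042058892484 0.005749905328655683 ang from -x 4.150789110470552
r 0.080129931812108 rel -0.08010571394350839 0.0019699151793624494 ang from -x 1.4087020339703737
```

```bash
cat >> h.py <<'E'
C=np.array([.5755,.2265])
def q(phi):
    a=np.radians(phi)/2;return [0,np.cos(a),np.sin(a),0]
def at(phi,z,r=.080):
    return [C[0]+r*np.cos(np.radians(phi)),C[1]+r*np.sin(np.radians(phi)),z]
def wray(u,v,pos,quat):
    from scipy.spatial.transform import Rotation as R
    c=camera_info("wrist");K=c["intrinsics"];M=c["tool_from_camera"];r=R.from_quat(np.roll(quat,-1)).as_matrix()
    d=np.array([(u-K[0,2])/K[0,0],-(v-K[1,2])/K[1,1],-1]);return np.array(pos)+r@M[:3,3],r@M[:3,:3]@d
E
python3 - <<'E'
from h import *
command_gripper(.5)
move_pose(at(166,.20),q(166));print(get_time(),get_joint_pos(),inverse_kinematics(at(67,.086),q(67)))
p,r=get_tcp_pos(),get_ee_rot();im=read_camera("wrist");cv2.imwrite("pics/w1.png",im[:,:,::-1])
h=cv2.cvtColor(im,cv2.COLOR_RGB2HSV);m=cv2.inRange(h,(3,150,90),(17,255,255))
n,l,s,c=cv2.connectedComponentsWithStats(m)
for i in range(1,n):
    if s[i,4]>60:
        o,d=wray(*c[i],p,r);print(s[i],c[i],o+d*(.105-o[2])/d[2])
print(p,r)
E
```

```text
2.4083 [ 4.38431743e-01  3.50024339e-01  1.80364720e+00  2.63403811e-04
  9.87639620e-01 -8.88698655e-01] [ 4.41787966e-01  6.59208059e-01  1.58162326e+00 -4.44089210e-16
  9.00761331e-01  8.43213694e-01]
[246 180  22  33 567] [256.65608466 196.87477954] [0.4983698  0.24348247 0.105     ]
[ 455  241   57   25 1106] [483.41952984 254.22694394] [0.61798101 0.46023542 0.105     ]
[0.49775503 0.24659875 0.20010673] [6.08036848e-05 1.21603756e-01 9.92578710e-01 1.67931564e-04]
```

View pics/w1.png

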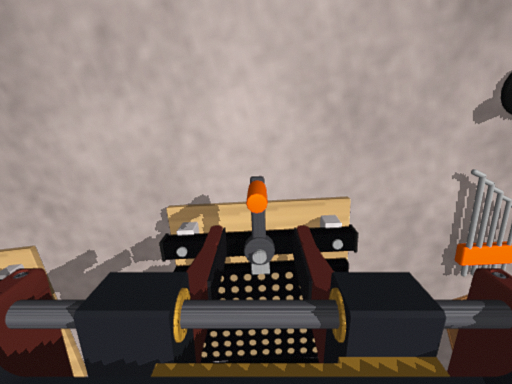

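The wrist view shows the knob at (257,197), centred between the fingers, and the hub at (260,250). I measure the knob at (0.498, 0.244), which agrees to within 3 mm. Now I descend and swing.

Run:
```python
from h import *
print(movel(at(167,.087),v=.08,until_force=10),get_ft_force())
command_gripper(.36);print(get_grip_width(),get_ft_force())
phi=167
while phi>62:
    phi-=9 if phi>90 else 4
    hit=movel(at(phi,.087),q(phi),v=.05,until_force=18 if phi>90 else 14)
    print(phi,hit,np.round(get_ft_force(),1),np.round(get_tcp_pos(),4),round(get_time(),2))
    if hit or np.linalg.norm(get_ft_force())>25: break
im=read_camera("top");cv2.imwrite("pics/t2.png",im[:,:,::-1])
```

```text
False [-0.24956968  0.42924662 -0.13765138]
0.35755975124510536 [ 0.49619902 -1.05666522  0.25470779]
158 False [-0.3 -0.3  0.5] [0.5013 0.2565 0.0869] 4.86
149 False [ 0.2 -0.4 -0.5] [0.507  0.2677 0.087 ] 5.26
140 False [-0.9  0.   0.1] [0.5142 0.2779 0.087 ] 5.66
131 False [-0.1 -0.1  0.8] [0.523  0.2868 0.087 ] 6.06
122 False [-0.8 -0.4 -0.8] [0.5331 0.2943 0.087 ] 6.46
113 False [-1.  -0.1 -0.5] [0.5443 0.3001 0.0871] 6.86
104 False [-0.3 -0.2 -0.6] [0.5562 0.3041 0.0871] 7.26
95 False [ 0.  -0.3 -1. ] [0.5686 0.3063 0.0871] 7.66
86 False [0.2 0.2 0.9] [0.5812 0.3063 0.0871] 8.06
82 False [-1.4  0.5 -1.1] [0.5866 0.3058 0.087 ] 8.32
78 False [-0.9  0.9 -1.1] [0.5921 0.3048 0.087 ] 8.57
74 False [-4.   2.1  0.2] [0.5968 0.3035 0.0868] 8.83
70 True [-2.   1.3  2.4] [0.5958 0.3022 0.0861] 9.04
```

Run:
```python
from h import *
im=read_camera("scene")
cv2.imwrite("pics/s2.png",np.ascontiguousarray(cv2.resize(im[130:384,130:450,::-1],None,fx=2,fy=2)))
```

```text
(no output)
```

View pics/s2.png

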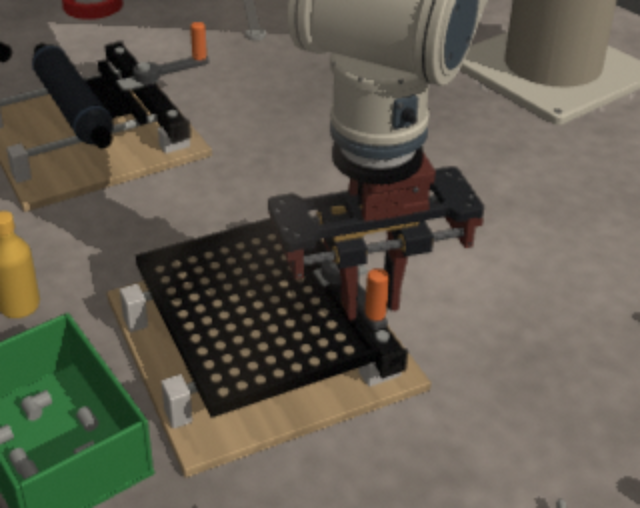

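The scene view shows the knob at crop (376,295), over the rail, with the tray drawn up. I'll give it one firmer push to confirm the stop, then release, retreat and measure.

Run:
```python
from h import *
print(movel(at(66,.087),q(70),v=.03,until_force=22),get_ft_force(),get_tcp_pos())
movel(at(77.5,.087),q(73),v=.03);print(get_ft_force(),get_tcp_pos())
command_gripper(.5)
p=get_tcp_pos();movel([p[0],p[1],.2],v=.12)
move_pose([.40,.42,.26],q(120))
S=read_camera("scene");T=read_camera("top")
cs,s=orange(S,(290,240,350,310));ct,t=orange(T,(110,150,170,215));print(cs,s,ct,t)
k,e=tri(ray("top",*ct),ray("scene",*cs));r=(k[:2]-C);print(k,e,np.linalg.norm(r),np.degrees(np.arctan2(r[1],r[0])),get_time())
cv2.imwrite("pics/f.png",np.hstack([cv2.resize(np.ascontiguousarray(T[85:225,100:250,::-1]),(400,373)),cv2.resize(np.ascontiguousarray(S[210:350,180:330,::-1]),(400,373))]))
```

```text
True [-2.11799598  1.5495415   1.97252733] [0.59553902 0.30190838 0.08524003]
[-0.6196597   0.45076712  0.21841214] [0.59299081 0.30455343 0.08706456]
[318.55188679 276.61792453] [ 24  25  10  25 212] [130.19327731 160.52941176] [ 13   4  15  14 119]
[0.59223523 0.30737398 0.10206867] 0.001296259574629658 0.08258733949694709 78.30880760725644 12.2667
```

View pics/f.png

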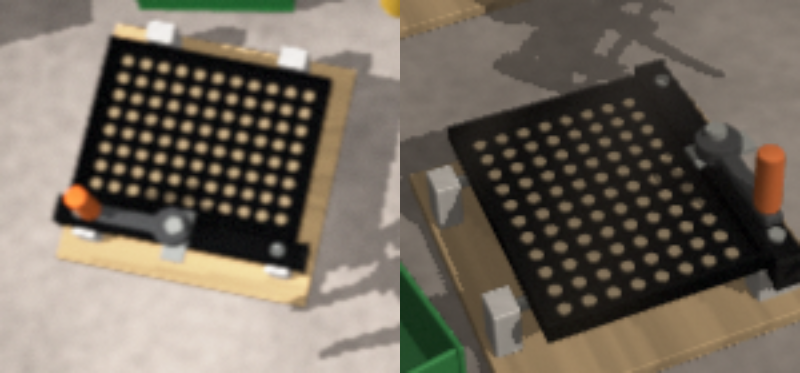

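The tray is tight with no gap. The lever lies along the rail at 78° (the rail is at 79°), and the gripper is clear.

```bash
python3 -c "
from station import *
print(job_done())"
```

```text
the job is handed in; nothing more can be done
None
```

The tray's lever is turned clockwise to its stop and lies along the rail; the tray is pulled up tight, the gripper is clear, the armrest's lever was not touched, and the job was handed in at about 12 s.

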